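# Seat four boat-trailer keel rollers in their drop-in brackets

### The arm

A 7-joint arm with a two-finger parallel gripper is mounted at the origin on the work surface. World frame = base frame: x ahead of the robot, y to its left, z up, the work surface at z = 0. Lengths are in m, angles in rad, forces in N, time in s.
With the tool pointing down it reaches from about 0.35 to 0.775 m from the base axis. Payload 3.1 kg.
Tool frame: the origin (TCP) lies at the very end of the fingers, on their centre line; the grasp point (between the pads) lies bot.tcp_to_grasp behind it (bot.tcp_to_grasp is the distance from the TCP to the grasp point, in m); z points along the fingers, y is the line along which they close (so a half turn about z gives the same grasp; the last joint's range is limited). The gripper opens to 85 mm and grips with 20 to 120 N. Pads are 22 mm wide; open, the fingers measure 114 mm over their backs; the gripper's body (76 mm by 85 mm) begins 54 mm behind the grasp point. The pads swing forward as they close: fully open they stand 13 mm farther back than shut.
Start: joints at [-1.33, 0.311, 0.014, 1.512, -0.004, 1.319, -0.027], TCP at [0.153, 0.528, 0.231] pointing down, gripper open.
Joint ranges: [-2.7, 2.7], [-0.3, 1.91], [-1.27, 1.3], [0.12, 2.57], [-1.44, 4.58], [0.2, 2.03], [-3.05, 3.05]. Speed limits (rad/s): [2.79, 2.79, 3.14, 3.14, 3.14, 3.14, 3.14].

### API

Orientations are given as a rotation vector (axis times angle).
In Python, from workcell import bot, vision gives the robot as it stands. The module is installed in compiled form; this text tells all that it offers.
- The arm moves only by the shell command python3 -m crank 'ROWS'. ROWS is JSON, a list of rows, each a list of 7 numbers: the opening, from 0 (shut) to 1 (fully open), then the shift along the tool's x, y, z in cm, then the turn, a rotation vector about the tool's x, y, z in units of 5 degrees (1.0 is 5 degrees). A call has exactly 8 rows; each row shifts and turns the commanded pose from where the row before left it, along the tool's axes as they then stand; what a row does not reach is not made up. A row lasts 1/8 s, in which the tool goes at most 62.5 mm and 10.7 degrees, less where a joint would pass 70% of its speed; a pose out of reach is approached as far as the arm can. A call with a gripper value outside its range is refused whole. The fingers move at their own pace and stop on an object; the grip force is fixed at half the most. Time passes only in rows, so rows that do not move let the fingers close, or fill a call up. It gives the time, the measured TCP pose, the force, the opening and the grip force at its end, in the units of the state.
- bot.get_obs(): the state, without advancing time (a new reading comes with each control period).
- vision.grab_frame(name): name is "side" or "top"; returns (picture, depth): 480x640x3 uint8, red, green, blue; 480x640 float32, m along the optical axis (not along the pixel's ray), 0 where there is no reading.
- vision.camera_params(name): a dict with "K" (3x3 intrinsics, pixels), "dist" ([k1, k2, p1, p2, k3] as OpenCV has them; the pictures are not rectified), "T" (4x4, takes a point from camera to world coordinates). Camera axes: x right, y down, z forward; pixel columns grow to the right and rows downward; lengths in m; the calibration is good to about 2 mm. A picture is of the moment at which its call begins. camera_params takes no time and is no camera call.
- bot.hand_in(): hands the job in; it is judged then, once.
The state is a dict: "t": time; "joint_pos": joint angles; "qd": joint speeds; "effort": joint torques, N m; "tool_pos": TCP position; "tcp_rot": TCP orientation; "wrist_force": force on the tool from outside, world axes, zero at the start; "torque": the same for the moment, N m; "width": finger opening in m; "finger_force": force on a finger pad.
Only numpy, scipy, OpenCV 4.12 (cv2) and the standard library are available. Lean on these libraries where they do the work, as an engineer would, in place of code of your own. Each camera call takes 0.05 s, during which the arm holds its last target. There are 200 camera calls.

### The job

Make up the four roller sets on the bench: set each blue keel roller down into the bracket that fits its length, so that both ends of its spindle drop fully home in the slots of the two cheeks and the roller lies level between them. Leave the brackets standing where they are, and do not disturb the black wobble roller or the grease tub.

Things in the scene. Friction and masses are not known exactly. Their poses are not given: they have to be found in the camera images.
- roller_a: Shortest blue keel roller, 65 mm long, on its steel spindle (109 mm long, 16 mm diameter, 22 mm out at each end). Lies loose on its side, can roll; 0.3 kg. End bands 60 mm diameter; waist 44 mm diameter, 35 mm long: grip it there, at the middle. Origin: middle of the roller, on its axis, 30 mm above the bench. x runs along the roller; y, z turn as it rolls. Ends alike.
- roller_b: Second shortest blue keel roller, 95 mm long, on its steel spindle (139 mm long, 16 mm diameter, 22 mm out at each end). Lies loose on its side, can roll; 0.3 kg. End bands 60 mm diameter; waist 44 mm diameter, 56 mm long: grip it there, at the middle. Origin: middle of the roller, on its axis, 30 mm above the bench. x runs along the roller; y, z turn as it rolls. Ends alike.
- roller_c: Second longest blue keel roller, 125 mm long, on its steel spindle (169 mm long, 16 mm diameter, 22 mm out at each end). Lies loose on its side, can roll; 0.4 kg. End bands 60 mm diameter; waist 44 mm diameter, 78 mm long: grip it there, at the middle. Origin: middle of the roller, on its axis, 30 mm above the bench. x runs along the roller; y, z turn as it rolls. Ends alike.
- roller_d: Longest blue keel roller, 155 mm long, on its steel spindle (199 mm long, 16 mm diameter, 22 mm out at each end). Lies loose on its side, can roll; 0.5 kg. End bands 60 mm diameter; waist 44 mm diameter, 100 mm long: grip it there, at the middle. Origin: middle of the roller, on its axis, 30 mm above the bench. x runs along the roller; y, z turn as it rolls. Ends alike.
- bracket_a: Shortest grey steel bracket, loose, 0.6 kg: base 93 x 56 x 6 mm, at each end a forked cheek 6 mm thick, 75 mm high; gap between cheeks 81 mm (8 mm spare each side of its roller). Top-open slots 20 mm wide, floor 40 mm up, flared from 54 mm up to 40 mm wide: seated spindle axis 48 mm above, right over, the origin (centre of underside). x: cheek to cheek, as the roller must lie; z up.
- bracket_b: Second shortest grey steel bracket, loose, 0.6 kg: base 123 x 56 x 6 mm, at each end a forked cheek 6 mm thick, 75 mm high; gap between cheeks 111 mm (8 mm spare each side of its roller). Top-open slots 20 mm wide, floor 40 mm up, flared from 54 mm up to 40 mm wide: seated spindle axis 48 mm above, right over, the origin (centre of underside). x: cheek to cheek, as the roller must lie; z up.
- bracket_c: Second longest grey steel bracket, loose, 0.7 kg: base 153 x 56 x 6 mm, at each end a forked cheek 6 mm thick, 75 mm high; gap between cheeks 141 mm (8 mm spare each side of its roller). Top-open slots 20 mm wide, floor 40 mm up, flared from 54 mm up to 40 mm wide: seated spindle axis 48 mm above, right over, the origin (centre of underside). x: cheek to cheek, as the roller must lie; z up.
- bracket_d: Longest grey steel bracket, loose, 0.8 kg: base 183 x 56 x 6 mm, at each end a forked cheek 6 mm thick, 75 mm high; gap between cheeks 171 mm (8 mm spare each side of its roller). Top-open slots 20 mm wide, floor 40 mm up, flared from 54 mm up to 40 mm wide: seated spindle axis 48 mm above, right over, the origin (centre of underside). x: cheek to cheek, as the roller must lie; z up.
- wobble: Bystander: black ribbed rubber wobble roller standing flat on the bench at the robot's left, 104 mm diameter, 60 mm high; origin at the centre of its underside.
- tub: Bystander: tub of grease with a screw lid on the bench at the robot's right, 84 mm diameter, 95 mm high; origin at the centre of its underside.
Things that resemble listed ones, but are neither listed nor needed, are in the scene too. What is shaped like the bracket_b but pink or red is not meant.

How it is judged:
By the outcome, as a careful person would: the job done as asked, in the order asked, and still so for the second after the job is handed in, with the robot touching nothing.
It also fails if it takes over 118 s, if anything falls off the work surface, if the arm or the gripper's body presses on something with over 40 N, if the wrist force passes 120 N, or if a joint passes its speed limit or range.

## Working session

There is one attempt and no reset: what is moved stays moved. The work goes in short steps, Python scripts to look and compute and a shell command to move; the robot and the scene stay as the last step left them, time stands still between calls to the robot, and variables do not carry over. Pictures are saved under pics/ and viewed, at most 14 in all, crops included, and the job is handed in when it is done.

```bash
mkdir -p pics; ls
python3 - <<'E'
from workcell import bot, vision
import cv2,numpy as np
o=bot.get_obs(); print({k:np.round(v,3).tolist() for k,v in o.items()}, bot.tcp_to_grasp)
for n in("top","side"):
    p,d=vision.grab_frame(n); c=vision.camera_params(n); print(n,c)
    np.savez(f"pics/{n}0.npz",p=p,d=d); cv2.imwrite(f"pics/{n}0.png",p[...,::-1])
E
```

```text
pics
{'t': 0.0, 'joint_pos': [-1.33, 0.312, 0.014, 1.513, -0.004, 1.319, -0.027], 'qd': [0.001, 0.0, -0.002, 0.0, 0.0, -0.001, -0.0], 'effort': [-0.0, -37.991, 0.146, -23.059, 0.012, 0.014, -0.0], 'tool_pos': [0.153, 0.527, 0.23], 'tcp_rot': [-0.443, -3.11, 0.004], 'wrist_force': [-0.013, -1.049, -0.644], 'torque': [0.005, -0.013, -0.019], 'finger_force': 0.0, 'width': 0.085} 0.0187
top {'K': array([[465.48478184,   0.        , 323.08460061],
       [  0.        , 465.48478184, 237.47528764],
       [  0.        ,   0.        ,   1.        ]]), 'dist': array([-0.09258737,  0.        ,  0.        ,  0.        ,  0.        ]), 'T': array([[-0.0076725 , -0.9961537 ,  0.08728656,  0.47987249],
       [-0.99982885,  0.00911167,  0.01610134, -0.02145086],
       [-0.01683474, -0.08714808, -0.99605311,  1.29532672],
       [ 0.        ,  0.        ,  0.        ,  1.        ]])}
side {'K': array([[540.07891329,   0.        , 317.60482618],
       [  0.        , 540.07891329, 245.12871969],
       [  0.        ,   0.        ,   1.        ]]), 'dist': array([-0.04060504,  0.        ,  0.        ,  0.        ,  0.        ]), 'T': array([[ 0.98434424, -0.09557579,  0.14809348,  0.40004935],
       [-0.1762245 , -0.51761663,  0.83726815, -1.232482  ],
       [-0.00336692, -0.85025778, -0.52635574,  0.8350571 ],
       [ 0.        ,  0.        ,  0.        ,  1.        ]])}
```

View pics/top0.png

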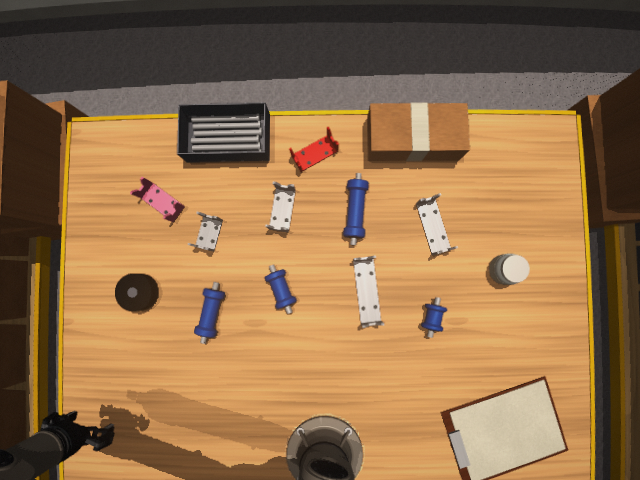

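View pics/side0.png

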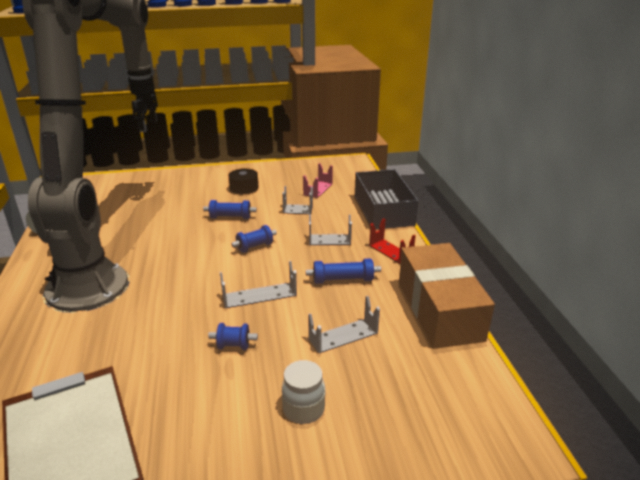

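The top view shows four blue rollers at about (355,209), (209,313), (280,289) and (433,318). The grey brackets are at (208,233), (282,209), (433,225) and (367,292). The decoys are the pink bracket at (160,199) and the red one at (315,151). The side view shows all brackets upright and rollers lying down. Next I'll measure them.

```bash
cat > h.py <<'E'
import cv2,numpy as np
from workcell import bot, vision
from scipy.spatial.transform import Rotation as R
def rays(n,px):
    c=vision.camera_params(n); u=cv2.undistortPoints(np.float64(px).reshape(-1,1,2),c["K"],c["dist"])[:,0]
    return c["T"][:3,3], np.c_[u,np.ones(len(u))]@c["T"][:3,:3].T
def plane(n,px,z):
    o,d=rays(n,px); return o+d*((z-o[2])/d[:,2])[:,None]
def cloud(n,dep):
    v,u=np.mgrid[:480,:640]; o,d=rays(n,np.c_[u.ravel(),v.ravel()])
    return (o+d*dep.reshape(-1,1)).reshape(480,640,3)
def comps(m,amin):
    k,l,s,c=cv2.connectedComponentsWithStats(m.astype(np.uint8)); return [(l==i) for i in range(1,k) if s[i,4]>amin]
def rollers(p,n="top"):
    h=cv2.cvtColor(p,cv2.COLOR_RGB2HSV); out=[]
    m=(h[...,0]>105)&(h[...,0]<130)&(h[...,1]>130)&(h[...,2]>50)
    for q in comps(m,150):
        v,u=np.nonzero(q); P=plane(n,np.c_[u,v],.03)[:,:2]
        (cx,cy),(w,hh),a=cv2.minAreaRect(np.float32(P*1000)); b=cv2.boxPoints(((cx,cy),(w,hh),a))
        e=b[1]-b[0] if np.linalg.norm(b[1]-b[0])>np.linalg.norm(b[2]-b[1]) else b[2]-b[1]
        out.append((u.mean().round(),v.mean().round(),round(cx/1000,4),round(cy/1000,4),round(max(w,hh)),round(min(w,hh)),round(np.degrees(np.arctan2(e[1],e[0]))%180,1)))
    return out
def go(x,y,z,axis=None):
    "axis: direction in world (deg) of the roller axis = tool x"
    s=bot.get_obs(); p=s["tool_pos"]; r=R.from_rotvec(s["tcp_rot"]); M=r.as_matrix()
    a0=np.degrees(np.arctan2(M[1,0],M[0,0]))
    if axis is None: T=None; dt=0
    else: dt=(axis-a0+90)%180-90
    a=np.radians(a0+dt); X=np.array([np.cos(a),np.sin(a),0]); Z=np.array([0,0,-1.]); T=np.c_[X,np.cross(Z,X),Z]
    t=r.inv()*R.from_matrix(T); d=np.array([x,y,z])-p
    print("t",round(s["t"],2),"tcp",p.round(4),"axis",round(a0,1),"q7",s["joint_pos"][6].round(2),"turn units",(np.degrees(t.as_rotvec())/5).round(2),"then shift cm",(T.T@d*100).round(2))
E
python3 - <<'E'
from h import *
z=np.load("pics/top0.npz"); p,d=z["p"],z["d"]
for r in rollers(p): print(r)
C=cloud("top",d)
b=(np.abs(C[...,2])<.004)&(C[...,0]>.3)&(C[...,0]<.6); print("bench z",np.median(C[b,2]),C[b,2].std())
for nm,(u,v) in dict(a=(208,233),b=(282,209),c=(433,225),d=(367,292)).items():
    w=42; S=np.s_[v-w:v+w,u-w:u+w]; P=C[S].reshape(-1,3); h=cv2.cvtColor(p,cv2.COLOR_RGB2HSV)[S].reshape(-1,3)
    g=(h[:,1]<60)&(h[:,2]>60)
    from itertools import count
    m=comps(g.reshape(2*w,2*w),60)
    q=max(m,key=lambda q:q.sum()-20*np.hypot(*(np.argwhere(q).mean(0)-w)))
    Q=P[q.ravel()]; lo=Q[(Q[:,2]<.012)]; hi=P[(P[:,2]>.05)&(P[:,2]<.085)&(h[:,1]<90)]
    for X in(lo,hi): print(nm,len(X),X.mean(0).round(4),[np.round(t,1) for t in cv2.minAreaRect(np.float32(X[:,:2]*1000))])
cv2.imwrite("pics/crop1.png",cv2.resize(p[170:350,180:460,::-1],None,fx=2.85,fy=2.85,interpolation=cv2.INTER_CUBIC))
E
```

```text
(np.float64(356.0), np.float64(207.0), 0.6721, -0.0922, 101, 30, np.float32(173.9))
(np.float64(280.0), np.float64(289.0), 0.4526, 0.1169, 56, 25, np.float32(20.0))
(np.float64(208.0), np.float64(313.0), 0.3872, 0.3159, 80, 29, np.float32(166.0))
(np.float64(435.0), np.float64(320.0), 0.3632, -0.2973, 51, 41, np.float32(178.8))
bench z -0.00046196968095468804 0.001974603111923104
a 549 [0.609  0.3217 0.0059] [array([609.2, 321.8]), array([55.8, 81.7]), np.float64(74.6)]
a 70 [0.6103 0.3212 0.0671] [array([620.6, 354.6]), array([129.3,  95. ]), np.float64(71.7)]
b 714 [0.6761 0.1139 0.0054] [array([676.9, 114.6]), array([ 56.8, 108. ]), np.float64(81.2)]
b 84 [0.6752 0.1125 0.0657] [array([674.6, 113.5]), array([ 55.6, 124.2]), np.float64(81.2)]
c 964 [ 0.6209 -0.3089  0.0052] [array([ 622. , -308.8]), array([139.5,  57.1]), np.float64(15.5)]
c 71 [ 0.6276 -0.3069  0.0664] [array([ 622.9, -308.5]), array([152.8,  56.7]), np.float64(15.9)]
d 1230 [ 0.4432 -0.1198  0.005 ] [array([ 444.3, -120.1]), array([171. ,  56.4]), np.float64(6.2)]
d 68 [ 0.435  -0.1205  0.0666] [array([ 445.1, -120.1]), array([182.3,  55.8]), np.float64(5.6)]
```

View pics/crop1.png

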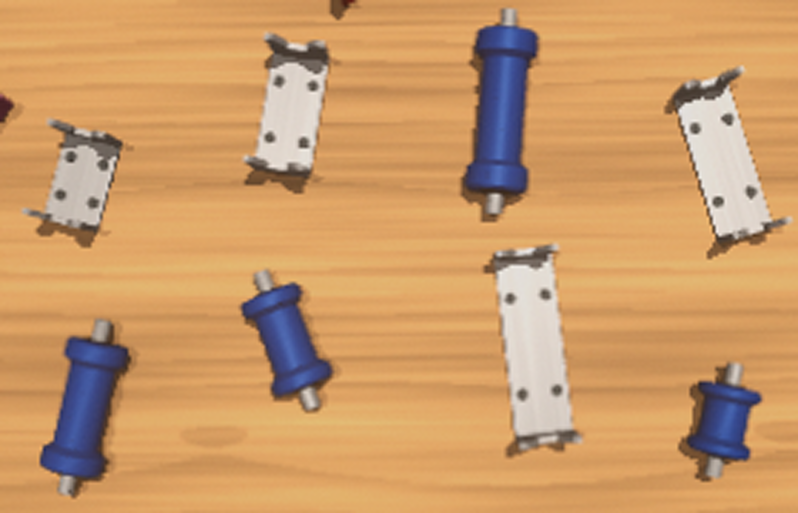

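The crop confirms the choice: four plain grey brackets with roughly 93/123/153/183 mm bases, and four blue rollers. The blue mask clipped some edges, so I'll remeasure the rollers and bracket a using depth.

Run:
```python
from h import *
z=np.load("pics/top0.npz"); p,d=z["p"],z["d"]; C=cloud("top",d); hs=cv2.cvtColor(p,cv2.COLOR_RGB2HSV)
for nm,(u,v,w) in dict(d=(355,209,42),c=(209,313,38),b=(280,289,32),a=(433,318,28)).items():
    S=np.s_[v-w:v+w,u-w:u+w]; P=C[S].reshape(-1,3); h=hs[S].reshape(-1,3)
    blue=(h[:,0]>100)&(h[:,0]<135)&(h[:,1]>90)
    vv,uu=np.mgrid[v-w:v+w,u-w:u+w]; q=max(comps(blue.reshape(2*w,2*w),50),key=np.sum).ravel()
    B=plane("top",np.c_[uu.ravel(),vv.ravel()][q],.03)[:,:2]
    H=P[(P[:,2]>.018)&(P[:,2]<.075)&((np.linalg.norm(P[:,:2]-B.mean(0),axis=1)<.11))]
    ca,sv=cv2.PCACompute(np.float32(B),None); cb,sb=cv2.PCACompute(np.float32(H[:,:2]),None)
    f=lambda s:round(float(np.degrees(np.arctan2(s[0,1],s[0,0]))%180),1)
    for X in(B,H): print(nm,len(X),X[:,:2].mean(0).round(4),[np.round(t,1) for t in cv2.minAreaRect(np.float32(X[:,:2]*1000))],f(cv2.PCACompute(np.float32(X[:,:2]),None)[1]))
u,v,w=208,233,24; P=C[v-w:v+w,u-w:u+w].reshape(-1,3)
X=P[(P[:,2]>.05)&(P[:,2]<.085)]; print("br a",len(X),[np.round(t,1) for t in cv2.minAreaRect(np.float32(X[:,:2]*1000))])
from h import go
go(.387,.316,.11,166)
```

```text
d 870 [ 0.6732 -0.0914] [array([674. , -91.5]), array([ 53.5, 156.6]), np.float64(84.8)] 174.5
d 1110 [ 0.6669 -0.0906] [array([670.3, -92. ]), array([ 59.8, 198.5]), np.float64(84.7)] 175.2
c 718 [0.3868 0.3134] [array([387.6, 314.1]), array([ 54.8, 126.6]), np.float64(78.5)] 167.3
c 943 [0.3886 0.3069] [array([389. , 310.8]), array([ 60.9, 168. ]), np.float64(78.2)] 167.9
b 531 [0.4519 0.1168] [array([452.6, 117.2]), array([94.6, 52.6]), np.float64(21.4)] 21.0
b 748 [0.4527 0.1141] [array([452.4, 115.1]), array([137.7,  59.3]), np.float64(20.1)] 21.4
a 376 [ 0.3709 -0.2994] [array([ 371.8, -300. ]), array([52.6, 64.7]), np.float64(76.2)] 164.5
a 548 [ 0.3739 -0.2946] [array([ 372.9, -296.6]), array([ 57.4, 107. ]), np.float64(77.5)] 166.4
br a 75 [array([609.3, 321.7]), array([55.3, 93.4]), np.float64(74.8)]
t 0.1 tcp [0.1533 0.5275 0.2303] axis 163.8 q7 -0.03 turn units [-0.02  0.   -0.44] then shift cm [-27.79 -14.87  12.03]
```

```bash
python3 -c "
from h import *
go(.389,.3108,.10,168)"; python3 -m crank '[[1,0,0,0,0,0,-0.84],[1,-4.6,-2.5,1.8,0,0,0],[1,-4.6,-2.5,1.8,0,0,0],[1,-4.6,-2.5,1.8,0,0,0],[1,-4.6,-2.5,1.8,0,0,0],[1,-4.6,-2.5,1.8,0,0,0],[1,0,0,0,0,0,0],[1,0,0,0,0,0,0]]'; python3 -c "
from h import *
go(.389,.3108,.011,168)"
```

```text
t 0.1 tcp [0.1533 0.5275 0.2303] axis 163.8 q7 -0.03 turn units [-0.02 -0.   -0.84] then shift cm [-27.56 -16.3   13.03]
t: 1.1
tool_pos: [0.3518, 0.3583, 0.141]
tcp_rot: [-0.329, -3.123, 0.0]
wrist_force: [-0.8, 0.0, -0.2]
width: 0.0857
finger_force: 0.0
t 1.1 tcp [0.3518 0.3583 0.141 ] axis 168.0 q7 0.58 turn units [-0.   -0.01 -0.  ] then shift cm [-4.62 -3.87 13.  ]
```

```bash
python3 -m crank '[[1,-4.6,-3.9,2,0,0,0],[1,0,0,2,0,0,0],[1,0,0,2,0,0,0],[1,0,0,2,0,0,0],[1,0,0,2,0,0,0],[1,0,0,2,0,0,0],[1,0,0,1,0,0,0],[1,0,0,0,0,0,0]]'; python3 -c "
from h import *
go(.389,.3108,.011,168)"; python3 -m crank '[[0,0,0,0,0,0,0],[0,0,0,0,0,0,0],[0,0,0,0,0,0,0],[0,0,0,0,0,0,0],[0,0,0,0,0,0,0],[0,0,0,0,0,0,0],[0,0,0,-1,0,0,0],[0,0,0,-1,0,0,0]]'; python3 -c "
from h import *
go(.6229,-.3085,.14,15.9)"
```

```text
t: 2.1
tool_pos: [0.3877, 0.312, 0.0113]
tcp_rot: [-0.325, -3.124, 0.0]
wrist_force: [0.6, 0.4, -0.1]
width: 0.0854
finger_force: 0.0
t 2.1 tcp [0.3877 0.312  0.0113] axis 168.1 q7 0.74 turn units [-0.   -0.01  0.02] then shift cm [-0.15 -0.09  0.03]
t: 3.1
tool_pos: [0.3881, 0.3107, 0.0316]
tcp_rot: [-0.328, -3.123, 0.002]
wrist_force: [-0.2, 0.3, -4.1]
width: 0.0425
finger_force: 61.4
t 3.1 tcp [0.3881 0.3107 0.0316] axis 168.0 q7 0.73 turn units [-0.01 -0.01 -5.58] then shift cm [ -5.62 -65.98 -10.84]
```

```bash
python3 -m crank '[[0,0,0,-3.6,0,0,-1.4],[0,0,0,-3.6,0,0,-1.4],[0,0,0,-3.6,0,0,-1.4],[0,0,0,0,0,0,-1.4],[0,-0.4,-5,0,0,0,0],[0,-0.4,-5,0,0,0,0],[0,-0.4,-5,0,0,0,0],[0,-0.4,-5,0,0,0,0]]' && python3 -m crank '[[0,-0.4,-5,0,0,0,0],[0,-0.4,-5,0,0,0,0],[0,-0.4,-5,0,0,0,0],[0,-0.4,-5,0,0,0,0],[0,-0.4,-5,0,0,0,0],[0,-0.4,-5,0,0,0,0],[0,-0.4,-5,0,0,0,0],[0,-0.4,-5,0,0,0,0]]'; python3 -c "
from h import *
go(.6229,-.3085,.09,15.9)"
```

```text
t: 4.1
tool_pos: [0.4593, 0.1217, 0.1398]
tcp_rot: [-0.438, 3.111, 0.0]
wrist_force: [0.4, 1.2, -3.6]
width: 0.0424
finger_force: 62.0
t: 5.1
tool_pos: [0.6004, -0.2533, 0.1394]
tcp_rot: [0.438, -3.11, -0.001]
wrist_force: [1.8, 0.5, -4.2]
width: 0.042
finger_force: 62.0
t 5.1 tcp [ 0.6004 -0.2533  0.1394] axis -164.0 q7 2.37 turn units [ 0.01 -0.    0.03] then shift cm [-0.65 -5.93  4.94]
```

```bash
python3 -m crank '[[0,-0.3,-3,0,0,0,0],[0,-0.3,-2.9,0,0,0,0],[0,0,0,0,0,0,0],[0,0,0,1.5,0,0,0],[0,0,0,1.5,0,0,0],[0,0,0,1,0,0,0],[0,0,0,0,0,0,0],[0,0,0,0,0,0,0]]'; python3 -c "
from h import *
go(.6229,-.3085,.03,15.9)
for n in('side','top'):
    p,d=vision.grab_frame(n); cv2.imwrite('pics/%s1.png'%n,p[...,::-1]); np.savez('pics/%s1.npz'%n,p=p,d=d)
s=cv2.imread('pics/side1.png')[230:370,270:410]; t=cv2.imread('pics/top1.png')[160:300,360:500]
cv2.imwrite('pics/v1.png',cv2.resize(np.hstack([s,t]),None,fx=2.8,fy=2.8,interpolation=cv2.INTER_CUBIC))"
```

```text
t: 6.1
tool_pos: [0.6226, -0.3075, 0.1001]
tcp_rot: [-0.438, 3.11, -0.001]
wrist_force: [0.2, -0.1, -2.8]
width: 0.0425
finger_force: 62.2
t 6.1 tcp [ 0.6226 -0.3075  0.1001] axis -164.0 q7 2.44 turn units [-0.01  0.01  0.02] then shift cm [ 0.   -0.11  7.01]
```

View pics/v1.png

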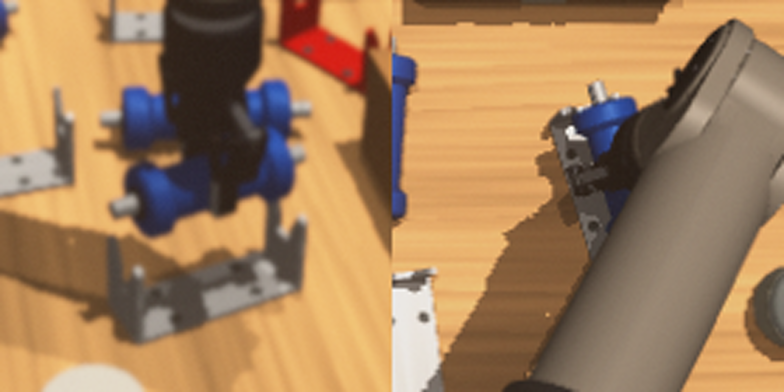

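The side view shows roller c above bracket c, with its bands between the cheeks at crop (125,270) and (287,230). Lowering it.

```bash
python3 -m crank '[[0,0,-0.1,1.5,0,0,0],[0,0,0,1.5,0,0,0],[0,0,0,1.5,0,0,0],[0,0,0,1,0,0,0],[0,0,0,0.5,0,0,0],[0,0,0,0.5,0,0,0],[0,0,0,0.3,0,0,0],[0,0,0,0,0,0,0]]'; python3 -c "
from h import *
go(.6229,-.3085,.0295,15.9)
print(bot.get_obs()['torque'])"
```

```text
t: 7.2
tool_pos: [0.6226, -0.3084, 0.0317]
tcp_rot: [-0.437, 3.111, 0.0]
wrist_force: [0.8, -0.9, -3.4]
width: 0.0424
finger_force: 62.2
t 7.2 tcp [ 0.6226 -0.3084  0.0317] axis -164.0 q7 2.45 turn units [0.   0.   0.02] then shift cm [-0.02 -0.02  0.22]
[ 0.00232258 -0.01173056 -0.04820593]
```

Force still shows only the roller's weight, so it's inside the slots. Final 2 mm, then release and rise.

```bash
python3 -m crank '[[0,0,0,0.2,0,0,0],[0,0,0,0,0,0,0],[0.5,0,0,0,0,0,0],[1,0,0,0,0,0,0],[1,0,0,0,0,0,0],[1,0,0,0,0,0,0],[1,0,0,0,0,0,0],[1,0,0,-1,0,0,0]]' && python3 -m crank '[[1,0,0,-2,0,0,0],[1,0,0,-3,0,0,0],[1,0,0,-3,0,0,0],[1,0,0,-3,0,0,0],[1,0,5,0,0,0,0],[1,0,5,0,0,0,0],[1,0,5,0,0,0,0],[1,0,5,0,0,0,0]]'; python3 -c "
from h import *
go(.6703,-.092,.13,174.7)
for n in('side','top'):
    p,d=vision.grab_frame(n); cv2.imwrite('pics/%s2.png'%n,p[...,::-1]); np.savez('pics/%s2.npz'%n,p=p,d=d)
s=cv2.imread('pics/side2.png')[230:370,270:410]; t=cv2.imread('pics/top2.png')[160:300,360:500]
cv2.imwrite('pics/v2.png',cv2.resize(np.hstack([s,t]),None,fx=2.8,fy=2.8,interpolation=cv2.INTER_CUBIC))"
```

```text
t: 8.2
tool_pos: [0.6218, -0.3079, 0.0388]
tcp_rot: [0.437, -3.109, -0.002]
wrist_force: [-0.7, -0.4, 0.2]
width: 0.0855
finger_force: 0.0
t: 9.2
tool_pos: [0.5677, -0.1149, 0.1518]
tcp_rot: [-0.436, 3.108, -0.001]
wrist_force: [0.4, 0.6, 0.6]
width: 0.0854
finger_force: 0.0
t 9.2 tcp [ 0.5677 -0.1149  0.1518] axis -164.0 q7 2.15 turn units [-0.01  0.04  4.26] then shift cm [-10.     3.22   2.18]
```

View pics/v2.png

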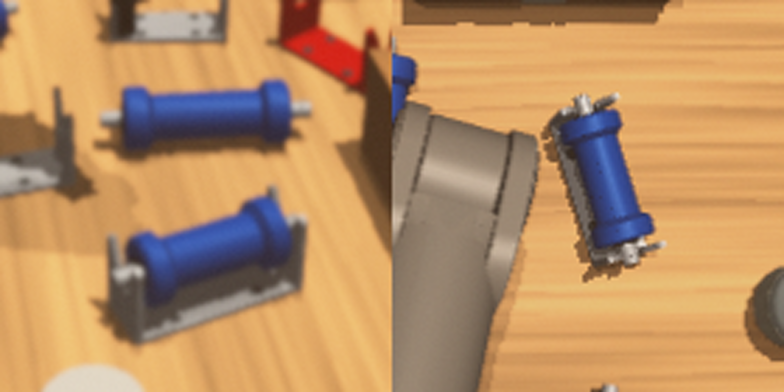

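Roller c is seated level in bracket c (side crop about (205,250)). Next is roller d.

```bash
python3 -m crank '[[1,0,0,0,0,0,1.42],[1,0,0,0,0,0,1.42],[1,0,0,0,0,0,1.42],[1,-3.4,1.1,0,0,0,0],[1,-3.3,1.1,0,0,0,0],[1,-3.3,1,1,0,0,0],[1,0,0,1,0,0,0],[1,0,0,0,0,0,0]]'; python3 -c "
from h import *
go(.6703,-.092,.011,174.7)"
```

```text
t: 10.3
tool_pos: [0.6688, -0.0944, 0.1293]
tcp_rot: [-0.146, -3.136, 0.001]
wrist_force: [0.6, -0.4, 0.3]
width: 0.0856
finger_force: 0.0
t 10.3 tcp [ 0.6688 -0.0944  0.1293] axis 174.7 q7 1.76 turn units [-0.01 -0.03 -0.01] then shift cm [-0.13  0.25 11.83]
```

```bash
python3 -m crank '[[1,-0.1,0.2,2,0,0,0],[1,0,0,2,0,0,0],[1,0,0,2,0,0,0],[1,0,0,2,0,0,0],[1,0,0,2,0,0,0],[1,0,0,1.8,0,0,0],[1,0,0,0,0,0,0],[0,0,0,0,0,0,0]]' && python3 -m crank '[[0,0,0,0,0,0,0],[0,0,0,0,0,0,0],[0,0,0,0,0,0,0],[0,0,0,0,0,0,0],[0,0,0,0,0,0,0],[0,0,0,-1,0,0,0],[0,0,0,-2,0,0,0],[0,0,0,-3,0,0,0]]'; python3 -c "
from h import *
go(.4451,-.1201,.10,5.6)"
```

```text
t: 11.3
tool_pos: [0.6717, -0.0918, 0.0121]
tcp_rot: [0.145, 3.137, -0.0]
wrist_force: [-0.0, -0.2, -0.3]
width: 0.0699
finger_force: 0.0
t: 12.3
tool_pos: [0.6694, -0.0909, 0.0707]
tcp_rot: [-0.145, -3.134, -0.001]
wrist_force: [-0.1, 0.6, -5.8]
width: 0.0421
finger_force: 61.7
t 12.3 tcp [ 0.6694 -0.0909  0.0707] axis 174.7 q7 1.77 turn units [ 0.01 -0.05 -2.18] then shift cm [22.61 -0.72 -2.93]
```

```bash
python3 -m crank '[[0,0,0,-3,0,0,-1.1],[0,0,0,-2,0,0,-1.1],[0,4.5,-0.1,0,0,0,0],[0,4.5,-0.1,0,0,0,0],[0,4.5,-0.2,0,0,0,0],[0,4.5,-0.2,0,0,0,0],[0,4.5,-0.2,0,0,0,0],[0,0,0,0,0,0,0]]' && python3 -c "
from h import *
go(.4451,-.1201,.09,5.6)
p,d=vision.grab_frame('side'); cv2.imwrite('pics/v3.png',cv2.resize(p[200:350,180:380,::-1],None,fx=2.8,fy=2.8,interpolation=cv2.INTER_CUBIC))"
```

```text
t: 13.3
tool_pos: [0.442, -0.1225, 0.121]
tcp_rot: [0.15, -3.132, -0.004]
wrist_force: [1.0, -0.9, -5.2]
width: 0.0424
finger_force: 61.9
t 13.3 tcp [ 0.442  -0.1225  0.121 ] axis -174.5 q7 2.01 turn units [ 0.03 -0.07 -0.03] then shift cm [-0.33  0.21  3.1 ]
```

View pics/v3.png

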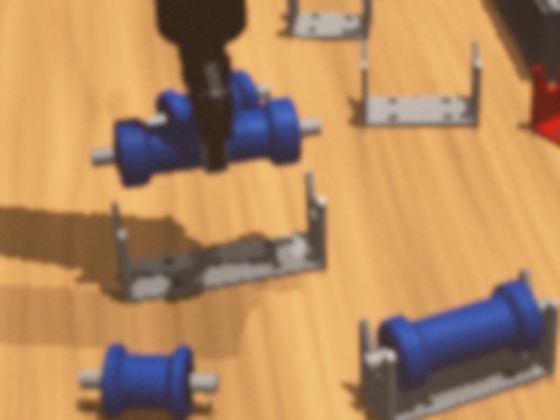

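```bash
python3 -m crank '[[0,-0.3,0.2,0,0,0,0],[0,0,0,1,0,0,0],[0,0,0,1,0,0,0],[0,0,0,1,0,0,0],[0,0,0,0.5,0,0,0],[0,0,0,0,0,0,0],[0,0,0,0,0,0,0],[0,0,0,0,0,0,0]]'; python3 -c "
from h import *
go(.4451,-.1201,.03,5.6)
p,d=vision.grab_frame('side'); cv2.imwrite('pics/v4.png',cv2.resize(p[200:350,180:380,::-1],None,fx=2.8,fy=2.8,interpolation=cv2.INTER_CUBIC))"
```

```text
t: 14.35
tool_pos: [0.4513, -0.1197, 0.087]
tcp_rot: [-0.156, 3.137, -0.0]
wrist_force: [-0.4, 0.2, -5.3]
width: 0.0419
finger_force: 62.0
t 14.35 tcp [ 0.4513 -0.1197  0.087 ] axis -174.3 q7 2.03 turn units [-0.    0.01  0.02] then shift cm [0.62 0.02 5.7 ]
```

View pics/v4.png

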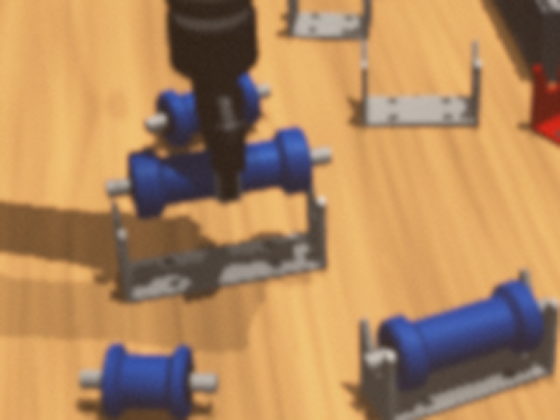

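The roller sits about 6 mm too far towards world +x (the earlier reading was mid-settling). Correcting that and lowering.

```bash
python3 -m crank '[[0,0.6,0,0,0,0,0],[0,0,0,0,0,0,0],[0,0,0,1.5,0,0,0],[0,0,0,1.5,0,0,0],[0,0,0,1.2,0,0,0],[0,0,0,0.7,0,0,0],[0,0,0,0.5,0,0,0],[0,0,0,0,0,0,0]]'; python3 -c "
from h import *
go(.4451,-.1201,.0295,5.6)"
```

```text
t: 15.4
tool_pos: [0.4448, -0.1202, 0.0324]
tcp_rot: [0.156, -3.137, -0.0]
wrist_force: [-0.1, -0.2, -5.9]
width: 0.0425
finger_force: 62.0
t 15.4 tcp [ 0.4448 -0.1202  0.0324] axis -174.3 q7 2.07 turn units [ 0.   -0.01  0.02] then shift cm [-0.03  0.    0.29]
```

```bash
python3 -m crank '[[0,0,0,0.2,0,0,0],[0,0,0,0,0,0,0],[0.5,0,0,0,0,0,0],[1,0,0,0,0,0,0],[1,0,0,0,0,0,0],[1,0,0,0,0,0,0],[1,0,0,0,0,0,0],[1,0,0,-1,0,0,0]]' && python3 -m crank '[[1,0,0,-2,0,0,0],[1,0,0,-3,0,0,0],[1,0,0,-3,0,0,0],[1,0,0,-3,0,0,0],[1,0,5,0,0,0,0],[1,0,5,0,0,0,0],[1,0,5,0,0,0,0],[1,0,5,0,0,0,0]]'; python3 -c "
from h import *
go(.4524,.1151,.011,20.8)
for n in('side','top'):
    p,d=vision.grab_frame(n); cv2.imwrite('pics/%s5.png'%n,p[...,::-1]); np.savez('pics/%s5.npz'%n,p=p,d=d)
s=cv2.imread('pics/side5.png')[210:350,200:340]; t=cv2.imread('pics/top5.png')[220:360,300:440]
cv2.imwrite('pics/v5.png',cv2.resize(np.hstack([s,t]),None,fx=2.8,fy=2.8,interpolation=cv2.INTER_CUBIC))"
```

```text
t: 16.4
tool_pos: [0.4441, -0.1201, 0.0404]
tcp_rot: [0.156, -3.136, -0.001]
wrist_force: [-0.7, -0.5, -0.1]
width: 0.0853
finger_force: 0.0
t: 17.4
tool_pos: [0.425, 0.0802, 0.1515]
tcp_rot: [-0.155, 3.136, 0.0]
wrist_force: [-0.0, 0.5, -0.3]
width: 0.0855
finger_force: 0.0
t 17.4 tcp [0.425  0.0802 0.1515] axis -174.3 q7 1.48 turn units [-0.    0.02 -3.03] then shift cm [-3.8   2.29 14.05]
```

View pics/v5.png

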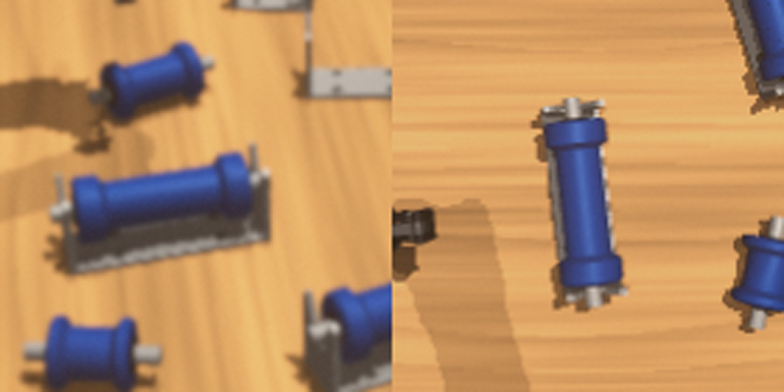

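Roller d is seated in bracket d (side crop (160,200), top crop (583,205)). Next is roller b.

```bash
python3 -m crank '[[1,0,0,0,0,0,-1.5],[1,0,0,0,0,0,-1.53],[1,-1.9,1.1,2,0,0,0],[1,-1.9,1.2,2,0,0,0],[1,0,0,0,0,0,0],[1,0,0,0,0,0,0],[1,0,0,0,0,0,0],[1,0,0,0,0,0,0]]'; python3 -c "
from h import *
go(.4524,.1151,.011,20.8)"
```

```text
t: 18.5
tool_pos: [0.4525, 0.1133, 0.1113]
tcp_rot: [-0.567, 3.089, 0.0]
wrist_force: [-0.4, 0.2, 0.6]
width: 0.0854
finger_force: 0.0
t 18.5 tcp [0.4525 0.1133 0.1113] axis -159.2 q7 1.71 turn units [-0.    0.01 -0.  ] then shift cm [-0.05  0.17 10.03]
```

```bash
python3 -m crank '[[1,0,0.2,2,0,0,0],[1,0,0,2,0,0,0],[1,0,0,2,0,0,0],[1,0,0,2,0,0,0],[1,0,0,2,0,0,0],[1,0,0,0,0,0,0],[0,0,0,0,0,0,0],[0,0,0,0,0,0,0]]' && python3 -m crank '[[0,0,0,0,0,0,0],[0,0,0,0,0,0,0],[0,0,0,0,0,0,0],[0,0,0,0,0,0,0],[0,0,0,-1,0,0,0],[0,0,0,-3,0,0,0],[0,0,0,-3,0,0,0],[0,0,0,-3,0,0,0]]'; python3 -c "
from h import *
go(.6748,.1135,.12,171.2)"
```

```text
t: 19.5
tool_pos: [0.4526, 0.1159, 0.0117]
tcp_rot: [-0.568, 3.088, 0.0]
wrist_force: [0.4, 0.7, 0.6]
width: 0.0517
finger_force: 0.0
t: 20.5
tool_pos: [0.4505, 0.1154, 0.1112]
tcp_rot: [0.568, -3.088, 0.0]
wrist_force: [0.1, 0.2, -3.8]
width: 0.0426
finger_force: 61.6
t 20.5 tcp [0.4505 0.1154 0.1112] axis -159.1 q7 1.7 turn units [-0.   -0.02  5.93] then shift cm [-22.19   3.24  -0.88]
```

```bash
python3 -m crank '[[0,0,0,-0.5,0,0,1.5],[0,0,0,-0.4,0,0,1.5],[0,0,0,0,0,0,1.5],[0,0,0,0,0,0,1.43],[0,-4.4,0.6,0,0,0,0],[0,-4.4,0.6,0,0,0,0],[0,-4.4,0.6,0,0,0,0],[0,-4.4,0.7,0,0,0,0]]' && python3 -m crank '[[0,-4.4,0.7,0,0,0,0],[0,0,0,0,0,0,0],[0,0,0,1,0,0,0],[0,0,0,1,0,0,0],[0,0,0,1,0,0,0],[0,0,0,0,0,0,0],[0,0,0,0,0,0,0],[0,0,0,0,0,0,0]]'; python3 -c "
from h import *
go(.6748,.1135,.0295,171.2)
p,d=vision.grab_frame('side'); cv2.imwrite('pics/v6.png',cv2.resize(p[150:300,230:430,::-1],None,fx=2.8,fy=2.8,interpolation=cv2.INTER_CUBIC))"
```

```text
t: 21.5
tool_pos: [0.6296, 0.1134, 0.1188]
tcp_rot: [-0.241, -3.13, 0.001]
wrist_force: [0.5, 1.0, -3.3]
width: 0.0425
finger_force: 61.8
t: 22.5
tool_pos: [0.6744, 0.1137, 0.0904]
tcp_rot: [0.241, 3.131, 0.0]
wrist_force: [0.6, -1.2, -4.4]
width: 0.0423
finger_force: 61.8
t 22.5 tcp [0.6744 0.1137 0.0904] axis 171.2 q7 1.35 turn units [0.   0.02 0.  ] then shift cm [-0.04 -0.01  6.09]
```

View pics/v6.png

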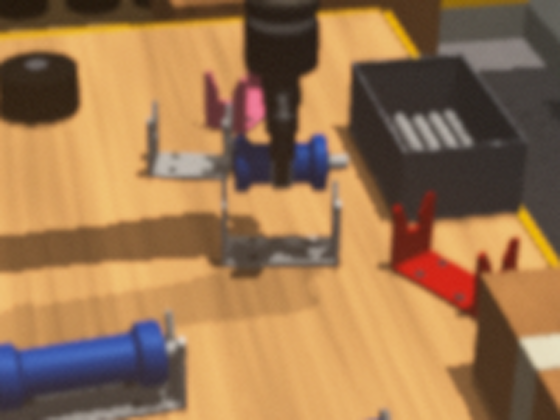

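Roller b is centred between bracket b's cheeks at crop (228,230) and (337,225). Lowering it.

```bash
python3 -m crank '[[0,0,0,1.5,0,0,0],[0,0,0,1.5,0,0,0],[0,0,0,1.3,0,0,0],[0,0,0,0.9,0,0,0],[0,0,0,0.5,0,0,0],[0,0,0,0.2,0,0,0],[0,0,0,0,0,0,0],[0,0,0,0,0,0,0]]'; python3 -c "
from h import *
go(.6748,.1135,.0295,171.2)"
```

```text
t: 23.55
tool_pos: [0.6744, 0.1137, 0.0312]
tcp_rot: [0.241, 3.131, 0.001]
wrist_force: [-0.2, -0.4, -3.7]
width: 0.0424
finger_force: 61.8
t 23.55 tcp [0.6744 0.1137 0.0312] axis 171.2 q7 1.36 turn units [ 0.    0.01 -0.  ] then shift cm [-0.04 -0.01  0.17]
```

```bash
python3 -m crank '[[0,0,0,0.15,0,0,0],[0,0,0,0,0,0,0],[0.5,0,0,0,0,0,0],[1,0,0,0,0,0,0],[1,0,0,0,0,0,0],[1,0,0,0,0,0,0],[1,0,0,0,0,0,0],[1,0,0,-1,0,0,0]]' && python3 -m crank '[[1,0,0,-2,0,0,0],[1,0,0,-3,0,0,0],[1,0,0,-3,0,0,0],[1,0,0,-3,0,0,0],[1,2.5,4,0,0,0,0],[1,2.5,4,0,0,0,0],[1,0,0,0,0,0,0],[1,0,0,0,0,0,0]]'; python3 -c "
from h import *
go(.3729,-.2966,.13,166.8)
for n in('side','top'):
    p,d=vision.grab_frame(n); cv2.imwrite('pics/%s7.png'%n,p[...,::-1]); np.savez('pics/%s7.npz'%n,p=p,d=d)
s=cv2.imread('pics/side7.png')[170:310,260:400]; t=cv2.imread('pics/top7.png')[140:280,210:350]
cv2.imwrite('pics/v7.png',cv2.resize(np.hstack([s,t]),None,fx=2.8,fy=2.8,interpolation=cv2.INTER_CUBIC))"
```

```text
t: 24.55
tool_pos: [0.673, 0.1136, 0.0384]
tcp_rot: [-0.241, -3.13, 0.001]
wrist_force: [-0.1, 0.3, -0.3]
width: 0.0853
finger_force: 0.0
t: 25.55
tool_pos: [0.6374, 0.2001, 0.1508]
tcp_rot: [0.24, 3.13, -0.0]
wrist_force: [-0.1, -0.9, -0.3]
width: 0.0856
finger_force: 0.0
t 25.55 tcp [0.6374 0.2001 0.1508] axis 171.2 q7 1.2 turn units [0.   0.03 0.89] then shift cm [ 14.41 -54.4    2.08]
```

View pics/v7.png

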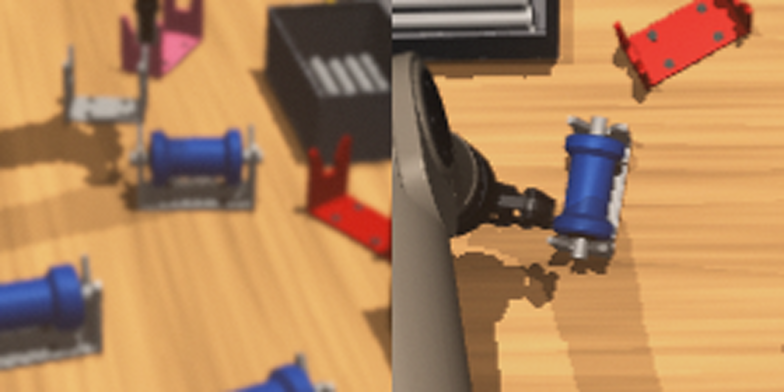

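Roller b is seated (side crop (195,160), top crop (592,190)). Next is roller a.

```bash
python3 -m crank '[[1,0,0,0,0,0,0.89],[1,1.4,-5.4,0,0,0,0],[1,1.4,-5.4,0,0,0,0],[1,1.4,-5.4,0,0,0,0],[1,1.4,-5.4,0,0,0,0],[1,1.4,-5.4,0,0,0,0],[1,1.4,-5.4,0,0,0,0],[1,1.4,-5.4,0,0,0,0]]' && python3 -m crank '[[1,1.5,-5.4,0,0,0,0],[1,1.5,-5.4,0,0,0,0],[1,1.5,-5.4,0,0,0,0],[1,0,0,2,0,0,0],[1,0,0,2,0,0,0],[1,0,0,0,0,0,0],[1,0,0,0,0,0,0],[1,0,0,0,0,0,0]]'; python3 -c "
from h import *
go(.3729,-.2966,.011,166.8)"
```

```text
t: 26.65
tool_pos: [0.4535, -0.1485, 0.1498]
tcp_rot: [0.368, 3.118, -0.001]
wrist_force: [0.2, -1.1, 0.3]
width: 0.0854
finger_force: 0.0
t: 27.65
tool_pos: [0.3744, -0.2932, 0.1101]
tcp_rot: [0.362, 3.119, -0.001]
wrist_force: [-1.0, -0.6, -1.6]
width: 0.0854
finger_force: 0.0
t 27.65 tcp [ 0.3744 -0.2932  0.1101] axis 166.7 q7 2.14 turn units [-0.01  0.02 -0.01] then shift cm [ 0.07 -0.37  9.91]
```

```bash
python3 -m crank '[[1,0.1,-0.4,1.9,0,0,0],[1,0,0,2,0,0,0],[1,0,0,2,0,0,0],[1,0,0,2,0,0,0],[1,0,0,2,0,0,0],[1,0,0,0,0,0,0],[0,0,0,0,0,0,0],[0,0,0,0,0,0,0]]' && python3 -m crank '[[0,0,0,0,0,0,0],[0,0,0,0,0,0,0],[0,0,0,0,0,0,0],[0,0,0,0,0,0,0],[0,0,0,-1,0,0,0],[0,0,0,-3,0,0,0],[0,0,0,-3,0,0,0],[0,0,0,-4,0,0,0]]'; python3 -c "
from h import *
go(.6093,.3217,.13,164.8)"
```

```text
t: 28.65
tool_pos: [0.3728, -0.2968, 0.0112]
tcp_rot: [0.362, 3.119, -0.002]
wrist_force: [0.4, -0.6, 0.1]
width: 0.0509
finger_force: 0.0
t: 29.65
tool_pos: [0.3706, -0.2948, 0.1202]
tcp_rot: [-0.362, -3.117, -0.003]
wrist_force: [1.1, 0.7, -3.4]
width: 0.0426
finger_force: 61.5
t 29.65 tcp [ 0.3706 -0.2948  0.1202] axis 166.8 q7 2.14 turn units [ 0.02 -0.04  0.39] then shift cm [-6.87 65.76 -0.98]
```

```bash
python3 -m crank '[[0,0,0,-1,0,0,0.4],[0,-0.5,5,0,0,0,0],[0,-0.5,5,0,0,0,0],[0,-0.5,5,0,0,0,0],[0,-0.5,5,0,0,0,0],[0,-0.5,5,0,0,0,0],[0,-0.5,5,0,0,0,0],[0,-0.5,5,0,0,0,0]]' && python3 -m crank '[[0,-0.5,5,0,0,0,0],[0,-0.5,5,0,0,0,0],[0,-0.5,5,0,0,0,0],[0,-0.5,5,0,0,0,0],[0,-0.5,5,0,0,0,0],[0,-0.5,5,0,0,0,0],[0,0,0,0,0,0,0],[0,0,0,0,0,0,0]]'; python3 -c "
from h import *
go(.6093,.3217,.09,164.8)"
```

```text
t: 30.65
tool_pos: [0.4972, 0.0338, 0.1299]
tcp_rot: [-0.417, -3.112, 0.001]
wrist_force: [0.9, -0.6, -2.8]
width: 0.0423
finger_force: 61.8
t: 31.65
tool_pos: [0.6047, 0.313, 0.1289]
tcp_rot: [-0.416, -3.112, 0.005]
wrist_force: [0.6, -0.4, -2.3]
width: 0.0423
finger_force: 62.0
t 31.65 tcp [0.6047 0.313  0.1289] axis 164.8 q7 0.91 turn units [-0.04 -0.02 -0.01] then shift cm [-0.22  0.97  3.89]
```

```bash
python3 -m crank '[[0,-0.2,0.8,0,0,0,0],[0,0,0,0,0,0,0],[0,0,0,1,0,0,0],[0,0,0,1,0,0,0],[0,0,0,1,0,0,0],[0,0,0,1,0,0,0],[0,0,0,0,0,0,0],[0,0,0,0,0,0,0]]'; python3 -c "
from h import *
go(.6093,.3217,.0295,164.8)
p,d=vision.grab_frame('side'); cv2.imwrite('pics/v8.png',cv2.resize(p[130:280,200:400,::-1],None,fx=2.8,fy=2.8,interpolation=cv2.INTER_CUBIC))"
```

```text
t: 32.65
tool_pos: [0.6098, 0.3212, 0.0904]
tcp_rot: [0.417, 3.113, 0.001]
wrist_force: [-0.9, 0.6, -3.5]
width: 0.0425
finger_force: 62.1
t 32.65 tcp [0.6098 0.3212 0.0904] axis 164.8 q7 0.91 turn units [ 0.    0.01 -0.01] then shift cm [0.07 0.04 6.09]
```

View pics/v8.png

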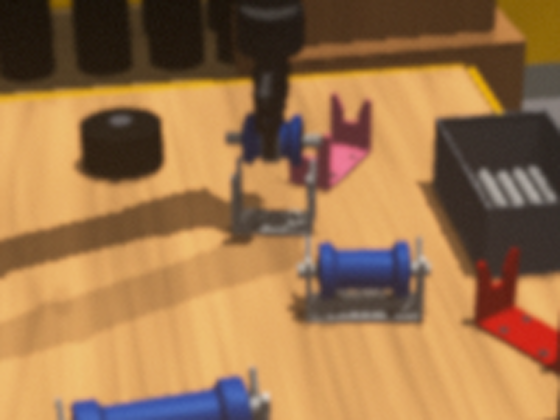

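Roller a is centred between bracket a's cheeks at crop (238,195) and (312,190). The pink decoy is close, so before lowering I'll check there's room to open the fingers.

```bash
python3 -c "
from h import *
z=np.load('pics/top0.npz');C=cloud('top',z['d']);h=cv2.cvtColor(z['p'],cv2.COLOR_RGB2HSV)
m=np.zeros((480,640),bool);m[170:230,125:192]=1
m&=((h[...,0]>150)|((h[...,0]<6)&(h[...,2]<120)))&(h[...,1]>60)
a=np.radians(164.8);D=C[m][:,:2]-[.6093,.3217]
L=np.c_[D@[np.cos(a),np.sin(a)],D@[np.sin(a),-np.cos(a)]]; L=np.c_[L,C[m][:,2]]
i=np.argsort(np.abs(L[:,1]))[:6];print(len(L),(L[i]*1000).round())
i=np.argsort(np.hypot(np.maximum(abs(L[:,0])-11,0)*0+np.maximum(abs(L[:,0])-.011,0),np.maximum(abs(L[:,1])-.057,0)))[:5];print((L[i]*1000).round())"
```

```text
943 [[-54.  89.  32.]
 [-57.  89.  51.]
 [-57.  90.  67.]
 [-57.  90.  32.]
 [-56.  90.  74.]
 [-56.  90.  57.]]
[[-28.  99.  34.]
 [-21. 102.  18.]
 [-35.  97.  28.]
 [-24. 102.  38.]
 [-19. 103.  30.]]
```

There's over 30 mm of clearance. Lowering.

```bash
python3 -m crank '[[0,0,0,1.5,0,0,0],[0,0,0,1.5,0,0,0],[0,0,0,1.3,0,0,0],[0,0,0,0.9,0,0,0],[0,0,0,0.5,0,0,0],[0,0,0,0.2,0,0,0],[0,0,0,0,0,0,0],[0,0,0,0,0,0,0]]'; python3 -c "
from h import *
go(.6093,.3217,.0295,164.8)"
```

```text
t: 33.7
tool_pos: [0.61, 0.3212, 0.0318]
tcp_rot: [0.417, 3.113, 0.001]
wrist_force: [0.4, -0.2, -3.3]
width: 0.0425
finger_force: 62.2
t 33.7 tcp [0.61   0.3212 0.0318] axis 164.8 q7 0.92 turn units [ 0.01  0.01 -0.01] then shift cm [0.08 0.02 0.23]
```

```bash
python3 -m crank '[[0,0,0,0.2,0,0,0],[0,0,0,0,0,0,0],[0.5,0,0,0,0,0,0],[1,0,0,0,0,0,0],[1,0,0,0,0,0,0],[1,0,0,0,0,0,0],[1,0,0,0,0,0,0],[1,0,0,-1,0,0,0]]' && python3 -m crank '[[1,0,0,-2,0,0,0],[1,0,0,-3,0,0,0],[1,0,0,-3,0,0,0],[1,0,0,-3,0,0,0],[1,4,0,-1,0,0,0],[1,4,0,-1,0,0,0],[1,4,0,-1,0,0,0],[1,4,0,-1,0,0,0]]' && python3 -m crank '[[1,3,0,-1,0,0,0],[1,0,0,0,0,0,0],[1,0,0,0,0,0,0],[1,0,0,0,0,0,0],[1,0,0,0,0,0,0],[1,0,0,0,0,0,0],[1,0,0,0,0,0,0],[1,0,0,0,0,0,0]]'
python3 - <<'E'
from h import *
for n in('side','top'):
    p,d=vision.grab_frame(n); cv2.imwrite(f'pics/{n}9.png',p[...,::-1])
    if n=="top": P,C=p,cloud("top",d)
h=cv2.cvtColor(P,cv2.COLOR_RGB2HSV)
s=cv2.imread('pics/side9.png')[140:370,190:400]; t=cv2.imread('pics/top9.png')[160:350,180:460]
cv2.imwrite('pics/v9.png',np.hstack([cv2.resize(s,(365,400)),cv2.resize(t,(430,292)) if 0 else cv2.copyMakeBorder(cv2.resize(t,(430,292)),0,108,0,0,0)]))
B=dict(a=(.6093,.3217,164.8,.093),b=(.6748,.1135,171.2,.123),c=(.6229,-.3085,15.9,.153),d=(.4451,-.1201,5.6,.183))
for k,(x,y,a,L) in B.items():
    a=np.radians(a); D=C[...,:2]-[x,y]; l=D@[np.cos(a),np.sin(a)]; w=D@[-np.sin(a),np.cos(a)]; z=C[...,2]
    m=(abs(l)<L/2+.03)&(abs(w)<.05)&(z>.02)&(z<.1)
    r=cv2.minAreaRect(np.float32(C[m][:,:2]*1000))
    bl=m&(h[...,0]>100)&(h[...,0]<135)&(h[...,1]>90)
    top=[round(float(np.percentile(z[bl&(abs(w)<.012)&(l*s>L/2-.030)],75))*1000,1) for s in(-1,1)]
    print(k,"blue centre l,w mm",round((l[bl].min()+l[bl].max())*500,1),round(w[bl].mean()*1000,1),"band top z per end",top,"high rect",np.round(r[0],1),np.round(r[1],1),round(r[2],1))
E
```

```text
t: 34.7
tool_pos: [0.6087, 0.3206, 0.0384]
tcp_rot: [-0.417, -3.112, 0.002]
wrist_force: [0.1, 0.4, 1.0]
width: 0.0851
finger_force: 0.0
t: 35.7
tool_pos: [0.4545, 0.3637, 0.1916]
tcp_rot: [0.417, 3.112, 0.004]
wrist_force: [-0.1, 0.5, 0.1]
width: 0.0853
finger_force: 0.0
t: 36.7
tool_pos: [0.4263, 0.371, 0.199]
tcp_rot: [-0.417, -3.114, 0.0]
wrist_force: [-0.5, 0.1, 0.7]
width: 0.0854
finger_force: 0.0
a blue centre l,w mm -1.0 3.7 band top z per end [76.8, 77.3] high rect [609.5 321. ] [ 58.6 109.3] 75.7
b blue centre l,w mm 0.9 0.6 band top z per end [78.4, 78.6] high rect [674.7 113.1] [ 58.1 139.9] 81.6
c blue centre l,w mm 1.6 4.3 band top z per end [78.4, 78.2] high rect [ 623.8 -306.6] [169.7  58.8] 16.0
d blue centre l,w mm -1.2 1.3 band top z per end [78.1, 77.4] high rect [ 442.7 -119.1] [197.9  59.7] 4.8
```

View pics/v9.png

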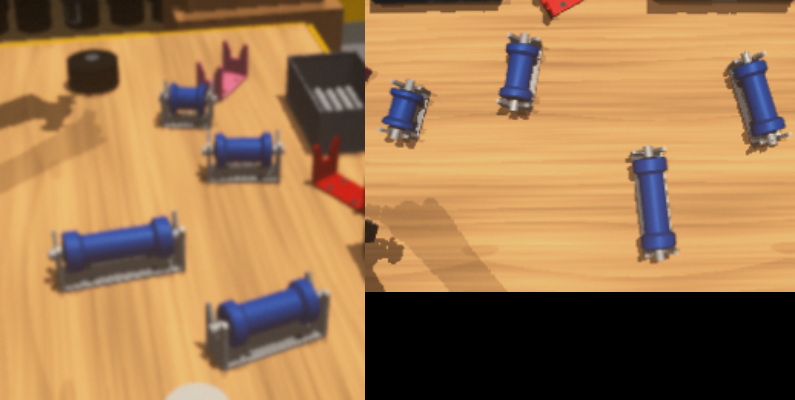

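All four band tops measure about 78 mm (48 + 30) at both ends, so every roller is level and home. The brackets are unmoved and the arm is clear.

```bash
python3 -c "
from workcell import bot
print(bot.hand_in())"
```

```text
the job is handed in; nothing more can be done
None
```

All four blue rollers are seated level and fully home in their matching brackets, the brackets stand where they were, the wobble roller and tub were left alone, and the job was handed in at about 37 s on the robot's clock; no verdict came back.

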